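# Put the washed cutlery away in the drawer trays

### The job

Put the four washed pieces of cutlery on the drying mat away in the drawer trays: lay each one flat in the tray that already holds a piece of its own kind (mind that the two spoons differ in size), beside that piece and pointing the same way. Lay them in rather than dropping them, and leave the little cup on the mat standing where it is.

Things in the scene. Friction and masses are not known exactly. Their poses are not given: they have to be found in the camera images.
- knife: Steel table knife, 195 mm long, on its side on the mat; handle 98 x 14 x 8 mm; blade 17 mm wide, 4 mm thick. Origin: on the handle's centre line, 72 mm from its end, level with the underside of the piece; the metal there is 0 to 8 mm above that (grip here). x: along the piece to the blade; z up. About 60 g.
- fork: Steel fork, 182 mm long, head 25 mm wide, lying tines-up on the mat; arched handle, 12 mm wide at the origin. Origin: on the handle's centre line, 68 mm from its end, level with the underside of the piece; the metal there is 5 to 11 mm above that (grip here). x: along the piece to the tines; z up. About 45 g.
- spoon: Steel dessert spoon, the larger of the loose spoons, 180 mm long, bowl 37 mm wide, lying bowl-up on the mat; arched handle, 12 mm wide at the origin. Origin: on the handle's centre line, 68 mm from its end, level with the underside of the piece; the metal there is 5 to 11 mm above that (grip here). x: along the piece to the bowl; z up. About 50 g.
- teaspoon: Steel teaspoon, the smaller of the loose spoons, 132 mm long, bowl 27 mm wide, lying bowl-up on the mat; arched handle, 9 mm wide at the origin. Origin: on the handle's centre line, 50 mm from its end, level with the underside of the piece; the metal there is 4 to 8 mm above that (grip here). x: along the piece to the bowl; z up. About 24 g.
- knife_tray: Charcoal-grey drawer tray for table knives, one of three long ones, fixed: outside 213 x 103 x 38 mm, inside 206 x 96, floor 4 thick. Origin: centre of its underside; x along its length, z up. One table knife lies loose in it along x at y = +27 mm, blade to +x, its middle at the tray's; the second goes beside it, at about y = -18 mm.
- fork_tray: Charcoal-grey drawer tray for forks, one of three long ones, fixed: outside 213 x 103 x 38 mm, inside 206 x 96, floor 4 thick. Origin: centre of its underside; x along its length, z up. One fork lies loose in it along x at y = +27 mm, tines to +x, its middle at the tray's; the second goes beside it, at about y = -18 mm.
- spoon_tray: Charcoal-grey drawer tray for dessert spoons, one of three long ones, fixed: outside 213 x 103 x 38 mm, inside 206 x 96, floor 4 thick. Origin: centre of its underside; x along its length, z up. One dessert spoon lies loose in it along x at y = +27 mm, bowl to +x, its middle at the tray's; the second goes beside it, at about y = -18 mm.
- teaspoon_tray: Charcoal-grey drawer tray for teaspoons, the short one, fixed: outside 159 x 103 x 38 mm, inside 152 x 96, floor 4 thick. Origin: centre of its underside; x along its length, z up. One teaspoon lies loose in it along x at y = +27 mm, bowl to +x, its middle at the tray's; the second goes beside it, at about y = -18 mm.
- cup: Small brown espresso cup, 62 mm across (88 with its handle), 50 mm high, loose, standing on the mat among the cutlery. Origin: centre of its underside, z up. The drying mat under it and the loose cutlery is 3 mm thick (its top is at z = 0.003).

How it is judged (in metres and radians):
At the end, for the whole second after the job is handed in: Each piece at rest in its own kind's tray, head towards the tray's +x end like the piece there (origin 3 to 50 mm to the -x side of the tray's centre), flat on the floor (under 5 mm above it, tilt under 0.1 rad), within 0.2 rad of the tray's length; the cup upright where it stood (30 mm) (x of knife in the frame of knife_tray between -0.05 and -0.003 m and y of knife in the frame of knife_tray between -0.046 and 0.046 m and z of knife in the frame of knife_tray between 0 and 0.009 m and angle between each of knife, fork, spoon, teaspoon, cup's own z axis and vertical below 0.1 rad and angle between the x axis of knife and the x axis of knife_tray, either way round below 0.2 rad and linear speed of each of knife, fork, spoon, teaspoon below 0.02 m/s and x of fork in the frame of fork_tray between -0.05 and -0.003 m and y of fork in the frame of fork_tray between -0.046 and 0.046 m and z of fork in the frame of fork_tray between 0 and 0.009 m and angle between the x axis of fork and the x axis of fork_tray, either way round below 0.2 rad and x of spoon in the frame of spoon_tray between -0.05 and -0.003 m and y of spoon in the frame of spoon_tray between -0.046 and 0.046 m and z of spoon in the frame of spoon_tray between 0 and 0.009 m and angle between the x axis of spoon and the x axis of spoon_tray, either way round below 0.2 rad and x of teaspoon in the frame of teaspoon_tray between -0.05 and -0.003 m and y of teaspoon in the frame of teaspoon_tray between -0.046 and 0.046 m and z of teaspoon in the frame of teaspoon_tray between 0 and 0.009 m and angle between the x axis of teaspoon and the x axis of teaspoon_tray, either way round below 0.2 rad); the robot touches nothing.
It fails at once if the espresso cup is knocked over or pushed more than 30 mm from where it stood (angle between cup's own z axis and vertical above 0.4 rad or distance of cup from where it was at the start of the episode above 0.03 m).
It fails at once if the table knife is dropped into its tray instead of being laid in (it moves faster than 0.65 m/s below the rim) (x of knife in the frame of knife_tray between -0.05 and -0.003 m and y of knife in the frame of knife_tray between -0.046 and 0.046 m and z of knife in the frame of knife_tray below 0.034 m and linear speed of knife above 0.65 m/s).
It fails at once if the fork is dropped into its tray instead of being laid in (it moves faster than 0.65 m/s below the rim) (x of fork in the frame of fork_tray between -0.05 and -0.003 m and y of fork in the frame of fork_tray between -0.046 and 0.046 m and z of fork in the frame of fork_tray below 0.034 m and linear speed of fork above 0.65 m/s).
It fails at once if the dessert spoon is dropped into its tray instead of being laid in (it moves faster than 0.65 m/s below the rim) (x of spoon in the frame of spoon_tray between -0.05 and -0.003 m and y of spoon in the frame of spoon_tray between -0.046 and 0.046 m and z of spoon in the frame of spoon_tray below 0.034 m and linear speed of spoon above 0.65 m/s).
It fails at once if the teaspoon is dropped into its tray instead of being laid in (it moves faster than 0.65 m/s below the rim) (x of teaspoon in the frame of teaspoon_tray between -0.05 and -0.003 m and y of teaspoon in the frame of teaspoon_tray between -0.046 and 0.046 m and z of teaspoon in the frame of teaspoon_tray below 0.034 m and linear speed of teaspoon above 0.65 m/s).
It also fails if it takes over 112 s, if anything falls off the work surface, if the arm or the gripper's body presses on something with over 40 N, if the wrist force passes 120 N, or if a joint passes its speed limit or range.

### The arm

A 6-joint arm with a two-finger parallel gripper is mounted at the origin on a cart in front of the work surface, level with it; the furniture and walls round the work are solid. World frame = base frame: x ahead of the robot, y to its left, z up, the work surface at z = 0. Lengths are in m, angles in degrees, forces in N, time in s.
With the tool pointing down it reaches from about 0.375 to 0.9 m from the base axis. Payload 3.1 kg.
Tool frame: the origin (TCP) lies on the centre line of the jaws, within the pads' length; the fingertips stand 8 mm ahead of it and the grasp point (between the pads) lies 11 mm behind it; z points along the fingers, y is the line along which they close (so a half turn about z gives the same grasp; the last joint's range is limited). The gripper opens to 87 mm and grips with 3 to 60 N. Pads are 19 mm wide; open, the fingers measure 117 mm over their backs; the gripper's body (75 mm by 190 mm) begins 51 mm behind the grasp point.
Start: joints at [-81.446, 30.224, 82.088, -0, 67.689, -10.227], TCP at [0.201, -0.592, 0.209] pointing down, gripper open.
Joint ranges: [-176.69, 176.69], [-43.24, 126.21], [12.49, 139.97], [-82, 262], [0, 151.66], [-163.58, 163.58]. Speed limits (degrees/s): [159.86, 159.86, 180, 180, 180, 180].

### API

Orientations are given as a 3x3 rotation matrix whose columns are the frame's x, y, z axes.
In Python, from rig import * gives the robot as it stands.
- The arm moves only by the tool step_arm, never from a script. Its argument "targets" is a list of rows, each a list of 5 numbers: the opening, from -1 (shut) to 1 (fully open), then the shift along the world's x, y, z normalised to -1 to 1, where 1 is 0.25 m, then the turn about the world's z normalised to -1 to 1, where 1 is 180 degrees. In form: [[fingers, x, y, z, turn], ...]. A call has 1 to 20 rows; each row is the pose to reach, as a shift and turn from the pose commanded when the call began, turning the shorter way round; what a row does not reach only later rows make up. A row lasts 1/10 s, in which the tool goes at most 50 mm and 8.59 degrees, less where a joint would pass 70% of its speed; a pose out of reach is approached as far as the arm can. A call with a number of a shift or a turn outside -1 to 1 is refused whole. A call with a gripper value outside its range is refused whole. The fingers move at their own pace and stop on an object; the grip force is fixed at half the most. Time passes only in rows, so rows that repeat a pose let the fingers close. It gives the time, the measured TCP pose, the force, the opening and the grip force at its end, in the units of the state.
- read_state(): the state, without advancing time (a new reading comes with each control period).
- capture(name): name is "scene" or "top" or "wrist"; returns a dict with "color" (420x560x3 uint8, red, green, blue), "mtx" (3x3 intrinsics, pixels), "k1" (the pictures are not rectified: a ray, as slopes to the right and down, at radius r is drawn at 1 + k1 r^2 times it, then the intrinsics apply), "pose" (4x4, takes a point from camera to world coordinates). Camera axes: x right, y down, z forward; pixel columns grow to the right and rows downward; lengths in m; the calibration is good to about 2 mm. A picture is of the moment at which its call begins. There is no depth.
- hand_in(): hands the job in; it is judged then, once.
The state is a dict: "time_s": time; "joint_positions": joint angles; "qvel": joint speeds; "tau": joint torques, N m; "position": TCP position; "tcp_rot": TCP orientation; "force": force on the tool from outside, world axes, zero at the start; "moment": the same for the moment, N m; "opening": opening from 0.0 (shut) to 1.0 (fully open); "grasp_force": force on a finger pad.
Only numpy, scipy, OpenCV 4.12 (cv2) and the standard library are available. Lean on these libraries where they do the work, as an engineer would, in place of code of your own. Each camera call takes 0.05 s, during which the arm holds its last target. There are 200 camera calls.

## Working session

There is one attempt and no reset: what is moved stays moved. The work goes in short steps, Python scripts to look and compute and a tool call to move; the robot and the scene stay as the last step left them, time stands still between calls to the robot, and variables do not carry over. Pictures are saved under pics/ and viewed, at most 14 in all, crops included, and the job is handed in when it is done.

Besides the shell and the picture viewer there is one more tool, called after ">>>" as name([rows], argument=value, ...), one row to a line, values as JSON. step_arm: Moves the arm, as the interface text tells. Scaled input: -1 to 1 covers 0.25 m each way for a shift and 180 degrees each way for a turn. Its arguments: {"type":"object","properties":{"targets":{"type":"array","items":{"type":"array","items":{"type":"number"}}}},"required":["targets"]}

```bash
mkdir -p pics
python3 - <<'E'
from rig import *
import cv2,numpy as np
for n in ("top","scene"):
    c=capture(n); cv2.imwrite(f"pics/{n}0.png",cv2.resize(c["color"][:,:,::-1],(800,600),interpolation=cv2.INTER_CUBIC)); np.savez(f"{n}0.npz",**c)
    print(n,c["mtx"].round(1).tolist(),c["k1"],c["pose"].round(3).tolist())
s=read_state();print(s["time_s"],s["position"],s["tcp_rot"])
E
```

```text
top [[432.8, 0.0, 285.1], [0.0, 432.8, 208.1], [0.0, 0.0, 1.0]] 0.030710280672939287 [[0.062, -0.973, 0.224, 0.273], [-0.998, -0.062, 0.009, 0.001], [0.005, -0.224, -0.975, 1.145], [0.0, 0.0, 0.0, 1.0]]
scene [[508.8, 0.0, 272.8], [0.0, 508.8, 207.6], [0.0, 0.0, 1.0]] 8.199100914345441e-05 [[0.681, -0.45, 0.578, -0.425], [-0.733, -0.419, 0.536, -0.846], [0.0, -0.789, -0.615, 1.062], [0.0, 0.0, 0.0, 1.0]]
0.1 [ 0.20116085 -0.591049    0.20799846] [[ 9.46751187e-01  3.21966021e-01 -2.65368571e-04]
 [ 3.21965942e-01 -9.46749422e-01  1.86136307e-03]
 [ 3.48058121e-04 -1.84768734e-03 -9.99998232e-01]]
```

View pics/top0.png

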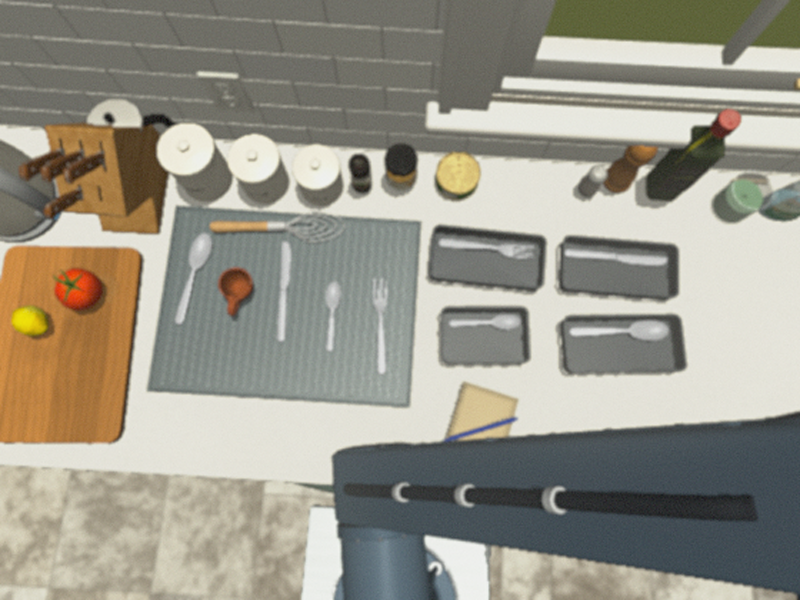

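The top view shows the mat with spoon (190,275), cup (235,287), knife (284,290), teaspoon (332,315) and fork (380,325). The trays are fork (487,260), knife (618,268), teaspoon (484,336) and spoon (622,345), with all heads to the right. Next I'll make orthophotos and fit the axes.

```bash
cat > h.py <<'E'
import numpy as np,cv2
def proj(c,P):
    T=np.linalg.inv(c["pose"]);q=P@T[:3,:3].T+T[:3,3];s=q[...,:2]/q[...,2:]
    s=s*(1+c["k1"]*(s**2).sum(-1,keepdims=True));return s@np.asarray(c["mtx"])[:2,:2].T+np.asarray(c["mtx"])[:2,2]
def ortho(c,x0,x1,y0,y1,z,r):
    # up = +x, right = -y ; pixel (u,v): x=x1-v*r, y=y1-u*r
    v,u=np.mgrid[0:int((x1-x0)/r),0:int((y1-y0)/r)]
    P=np.stack([x1-v*r,y1-u*r,np.full(u.shape,z)],-1);p=proj(c,P).astype(np.float32)
    return cv2.remap(c["color"],p[...,0],p[...,1],cv2.INTER_CUBIC)
E
python3 - <<'E'
from h import *
c=dict(np.load("top0.npz"))
for n,(x0,x1,y0,y1,z) in dict(mat=(.33,.75,0.0,.5,.009),tray=(.33,.75,-.55,0.03,.010)).items():
    r=.00075
    o=ortho(c,x0,x1,y0,y1,z,r);cv2.imwrite(f"pics/{n}.png",o[:,:,::-1])
    hsv=cv2.cvtColor(o,cv2.COLOR_RGB2HSV)
    m=((hsv[...,2]>(165 if n=="mat" else 135))&(hsv[...,1]<60)).astype(np.uint8)
    k,l,st,ce=cv2.connectedComponentsWithStats(m)
    for i in range(1,k):
        if 250<st[i,4]<12000:
            v,u=np.nonzero(l==i);w=np.c_[x1-v*r,y1-u*r];g=w.mean(0);U,S,V=np.linalg.svd(w-g,full_matrices=False)
            d=V[0];t=(w-g)@d;print(n,st[i,4],"px",ce[i].round(),"ctr",g.round(4),"ang",np.degrees(np.arctan2(d[1],d[0])).round(1),"len",np.ptp(t).round(4),"ends",(g+d*t.min()).round(4),(g+d*t.max()).round(4),"w",np.ptp((w-g)@V[1]).round(3))
E
```

```text
mat 254 px [222.   2.] ctr [0.7485 0.3334] ang -89.7 len 0.0412 ends [0.7484 0.3537] [0.7486 0.3125] w 0.004
mat 816 px [388.   5.] ctr [0.7459 0.209 ] ang -90.0 len 0.0592 ends [0.7459 0.239 ] [0.7459 0.1798] w 0.011
mat 1203 px [311. 115.] ctr [0.6636 0.2664] ang 104.4 len 0.0641 ends [0.6733 0.2286] [0.6574 0.2907] w 0.02
mat 5784 px [109. 250.] ctr [0.5623 0.4185] ang 171.4 len 0.1789 ends [0.6352 0.4075] [0.4583 0.4342] w 0.035
mat 5086 px [339. 283.] ctr [0.5375 0.2454] ang -177.4 len 0.1925 ends [0.6294 0.2496] [0.4371 0.2408] w 0.02
mat 6311 px [593. 376.] ctr [0.4677 0.0553] ang -172.3 len 0.2291 ends [0.5688 0.0691] [0.3418 0.0382] w 0.03
mat 3614 px [465. 334.] ctr [0.4997 0.1513] ang -178.0 len 0.1329 ends [0.5565 0.1532] [0.4237 0.1487] w 0.029
mat 1414 px [643. 495.] ctr [0.3789 0.0175] ang -175.4 len 0.0961 ends [0.4355 0.022 ] [0.3398 0.0143] w 0.021
mat 482 px [575. 507.] ctr [0.3694 0.069 ] ang 179.2 len 0.0525 ends [0.399  0.0686] [0.3465 0.0694] w 0.009
mat 469 px [597. 516.] ctr [0.3634 0.0523] ang -174.5 len 0.0395 ends [0.3838 0.0542] [0.3445 0.0505] w 0.01
mat 339 px [510. 559.] ctr [0.331  0.1173] ang -90.0 len 0.183 ends [0.331  0.2075] [0.3309 0.0245] w 0.001
tray 6354 px [228. 143.] ctr [ 0.6426 -0.141 ] ang -93.4 len 0.1842 ends [ 0.6485 -0.0406] [ 0.6378 -0.2244] w 0.032
tray 6301 px [550. 149.] ctr [ 0.6386 -0.3828] ang -92.2 len 0.1951 ends [ 0.6425 -0.282 ] [ 0.6349 -0.4769] w 0.023
tray 7348 px [568. 337.] ctr [ 0.4971 -0.3962] ang -85.5 len 0.1856 ends [ 0.4887 -0.2907] [ 0.5035 -0.4757] w 0.038
tray 4762 px [228. 338.] ctr [ 0.4967 -0.1414] ang -85.3 len 0.1363 ends [ 0.4905 -0.0658] [ 0.5016 -0.2016] w 0.032
```

View pics/mat.png

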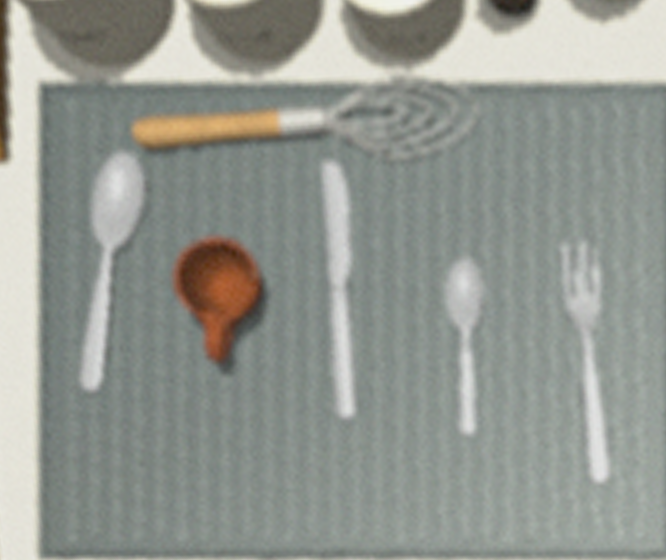

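View pics/tray.png

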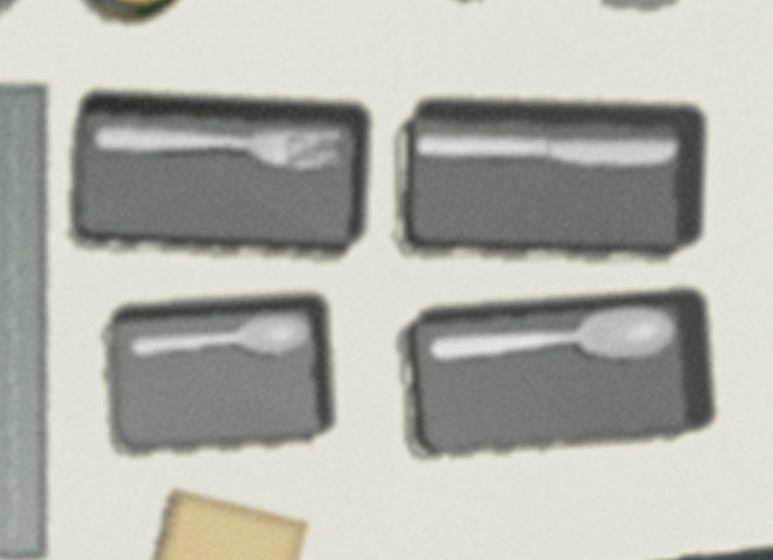

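The mat orthophoto shows spoon, knife, teaspoon and fork standing roughly along world x with heads away from the robot. The cup is at about (218,282). In the tray orthophoto all four resident pieces point right (world −y). I'll refine the tray poses from their rims at z = 38 mm.

Run:
```python
from h import *
c=dict(np.load("top0.npz"));x0,x1,y0,y1=.33,.75,-.55,.03;r=.00075
o=ortho(c,x0,x1,y0,y1,.038,r);g=cv2.cvtColor(o,cv2.COLOR_RGB2GRAY)
m=(g<120).astype(np.uint8);m=cv2.morphologyEx(m,cv2.MORPH_CLOSE,np.ones((9,9)));m=cv2.morphologyEx(m,cv2.MORPH_OPEN,np.ones((9,9)))
cs,_=cv2.findContours(m,cv2.RETR_EXTERNAL,cv2.CHAIN_APPROX_NONE)
for k in cs:
    if not 15000<cv2.contourArea(k)<60000: continue
    (u,v),(w,h),a=cv2.minAreaRect(k);b=cv2.boxPoints(((u,v),(w,h),a))
    cv2.drawContours(o,[b.astype(int)],0,(255,0,0),1)
    a=a if w>h else a-90;L,W=max(w,h)*r,min(w,h)*r
    ang=-90-a if abs(a)<45 else -90-a+180
    th=np.radians(ang);X=np.array([np.cos(th),np.sin(th)]);Y=np.array([-X[1],X[0]])
    ct=np.array([x1-v*r,y1-u*r])
    print("rect ctr",ct.round(4),"ang",round(ang,1),"L,W",round(L,4),round(W,4))
    Lt=.213 if L>.18 else .159
    print("  from +x,+y edges:",(ct+X*(L-Lt)/2+Y*(W-.103)/2).round(4))
for n,e0,e1,ang in (("fork",(.6485,-.0406),(.6378,-.2244),-93),("knife",(.6425,-.282),(.6349,-.4769),-92.3),("spoon",(.4887,-.2907),(.5035,-.4757),-85.5),("tea",(.4905,-.0658),(.5016,-.2016),-85.3)):
    th=np.radians(ang);print(n,"from piece:",((np.array(e0)+e1)/2-.027*np.array([-np.sin(th),np.cos(th)])).round(4))
cv2.imwrite("pics/rim.png",o[:,:,::-1])
```

```text
rect ctr [ 0.467 -0.379] ang -85.7 L,W 0.2202 0.1041
  from +x,+y edges: [ 0.4678 -0.3826]
rect ctr [ 0.6078 -0.3742] ang -91.5 L,W 0.2194 0.1102
  from +x,+y edges: [ 0.6113 -0.3774]
rect ctr [ 0.6116 -0.1313] ang -92.8 L,W 0.2129 0.11
  from +x,+y edges: [ 0.6151 -0.1314]
fork from piece: [ 0.6162 -0.1311]
knife from piece: [ 0.6117 -0.3784]
spoon from piece: [ 0.4692 -0.3853]
tea from piece: [ 0.4691 -0.1359]
```

View pics/rim.png

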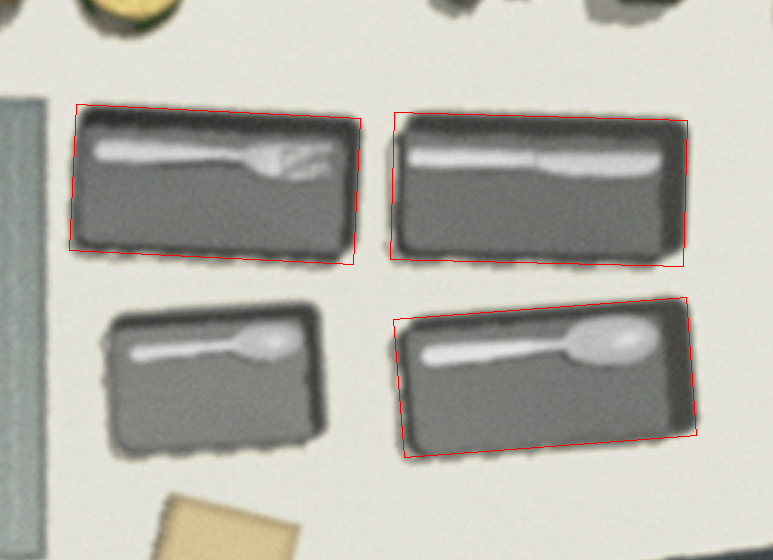

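>>> step_arm([
  [0,0.2,0.2,0,0.04],
  [0,0.4,0.4,0,0.08],
  [0,0.6,0.6,0,0.12],
  [0,0.8,0.8,0,0.17],
  [0,0.96,1,0,0.21],
  [0,0.96,1,0,0.21],
])

```text
time_s: 0.7
position: [0.4108, -0.3744, 0.2085]
tcp_rot: [[0.549, 0.836, -0.0], [0.836, -0.549, 0.001], [0.0, -0.001, -1.0]]
force: [-0.0, -0.8, 0.6]
opening: 0.551
grasp_force: 0.0
```

Rim and piece estimates of the tray centres agree within 2 mm. The red boxes in the picture fit three trays, and the teaspoon tray at (218,380) is estimated from its piece. First target is the fork.

>>> step_arm([
  [0,0,1,0,0.71],
  [0,0,1,0,0.71],
  [0,0,1,0,0.71],
  [0,0,1,0,0.71],
  [0,0,1,0,0.71],
  [0,0,1,0,0.71],
  [0,0,1,0,0.71],
  [0,0,1,0,0.71],
  [0,0,1,0,0.71],
  [0,0,1,0,0.71],
  [0,0,1,0,0.71],
  [0,0,1,0,0.71],
  [0,0,1,0,0.71],
  [0,0,1,0,0.71],
  [0,0,1,0,0.71],
  [0,0,1,0,0.71],
])

```text
time_s: 2.3
position: [0.4097, -0.1261, 0.2086]
tcp_rot: [[-0.997, -0.076, -0.001], [-0.076, 0.997, 0.0], [0.001, 0.0, -1.0]]
force: [0.3, 0.1, 0.0]
opening: 0.503
grasp_force: 0.0
```

```bash
cat > st.py <<'E'
from rig import *
import numpy as np,sys
s=read_state();R=s["tcp_rot"];p=s["position"];f=np.degrees(np.arctan2(R[1][0],R[0][0]))
print("t",s["time_s"],"p",np.round(p,4),"yaw",round(f,2),"q",np.round(s["joint_positions"],1),"F",np.round(s["force"],1),"op",round(s["opening"]*87,1),"gf",s["grasp_force"])
T=dict(fork=(.4567,.055,185),knife=(.5095,.2443,183),spoon=(.526,.422,171.5),tea=(.4737,.1504,182),Tfork=(.601,-.1074,87),Tknife=(.596,-.3518,88.2),Tspoon=(.451,-.3635,94.4),Ttea=(.452,-.1215,94.6))
if len(sys.argv)>1:
    x,y,a=T[sys.argv[1]];d=(a-f+180)%360-180
    print("need",np.round([(x-p[0])/.25,(y-p[1])/.25,-p[2]/.25,d/180],3))
E
python3 st.py fork
```

```text
t 2.3 p [ 0.4097 -0.1261  0.2086] yaw -175.63 q [ -32.1   15.1  108.9   -0.    56.  -126.5] F [0.3 0.1 0. ] op 43.8 gf 0.0
need [ 0.188  0.724 -0.835  0.004]
```

>>> step_arm([
  [0,0.19,0.72,0,0],
  [0,0.19,0.72,0,0],
  [0,0.19,0.72,0,0],
  [0,0.19,0.72,0,0],
  [0,0.19,0.72,0,0],
  [0,0.19,0.72,0,0],
  [0,0.19,0.72,0,0],
])

```text
time_s: 3.0
position: [0.457, 0.053, 0.2087]
tcp_rot: [[-0.997, -0.075, -0.001], [-0.075, 0.997, -0.0], [0.001, -0.0, -1.0]]
force: [0.3, -0.3, 0.1]
opening: 0.501
grasp_force: 0.0
```

```bash
cat > wr.py <<'E'
from rig import *
from h import *
import sys
c=capture("wrist");s=read_state();np.savez("w.npz",**c)
x,y=s["position"][:2];o=c["color"].copy()
z=float(sys.argv[2]);R=np.array(s["tcp_rot"])
for k in (-.08,-.04,0,.04,.08):
    q=proj(c,np.array([x,y,z])+R[:,0]*k);cv2.circle(o,tuple(int(t) for t in q.round()),3,(255,0,0),-1);print(k,q.round())
cv2.imwrite(sys.argv[1],o[:,:,::-1]);print(c["pose"].round(3).tolist())
E
python3 st.py fork; python3 wr.py pics/w1.png .011
```

```text
t 3.0 p [0.457  0.053  0.2087] yaw -175.73 q [  -7.3   17.6  104.9   -0.    57.5 -101.6] F [ 0.3 -0.3  0.1] op 43.5 gf 0.0
need [-0.001  0.008 -0.835  0.004]
-0.08 [281. 243.]
-0.04 [281. 215.]
0 [281. 185.]
0.04 [281. 153.]
0.08 [281. 119.]
[[-0.074, 0.956, 0.285, 0.379], [0.997, 0.071, 0.02, 0.048], [-0.001, 0.285, -0.958, 0.384], [0.0, 0.0, 0.0, 1.0]]
```

View pics/w1.png

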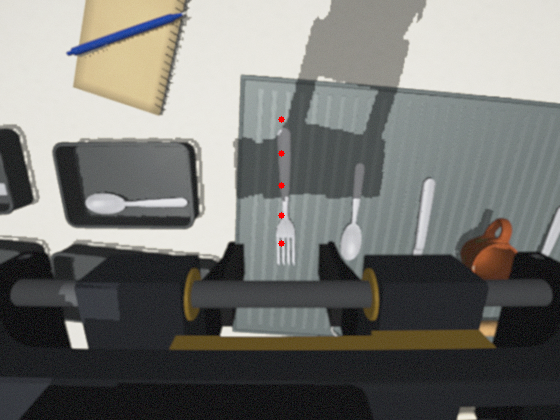

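The wrist view shows the red tool axis at column 281 running along the fork handle at about 285, with the handle end at row 129. That is a 3–4 mm offset, so I'll descend and grasp.

>>> step_arm([
  [0,0,0.016,-0.2,0.003],
  [0,0,0.016,-0.4,0.003],
  [0,0,0.016,-0.58,0.003],
  [0,0,0.016,-0.7,0.003],
  [0,0,0.016,-0.76,0.003],
  [0,0,0.016,-0.783,0.003],
  [0,0,0.016,-0.783,0.003],
  [0,0,0.016,-0.783,0.003],
  [-1,0,0.016,-0.783,0.003],
  [-1,0,0.016,-0.783,0.003],
  [-1,0,0.016,-0.783,0.003],
  [-1,0,0.016,-0.783,0.003],
  [-1,0,0.016,-0.783,0.003],
  [-1,0,0.016,-0.783,0.003],
  [-1,0,0.016,-0.783,0.003],
])

```text
time_s: 4.55
position: [0.4574, 0.0578, 0.0131]
tcp_rot: [[-0.996, -0.086, -0.0], [-0.086, 0.996, -0.0], [0.0, 0.0, -1.0]]
force: [-0.6, 0.3, 0.0]
opening: 0.019
grasp_force: 0.0
```

```bash
python3 st.py Tfork
```

```text
t 4.55 p [0.4574 0.0578 0.0131] yaw -175.08 q [  -6.7   38.8  113.8   -0.    27.4 -101.7] F [-0.6  0.3  0. ] op 1.7 gf 0.0
need [ 0.575 -0.661 -0.052 -0.544]
```

Nothing is gripped (opening 1.7 mm), so I'll look.

```bash
python3 wr.py pics/w2.png .011
```

```text
-0.08 [280. 350.]
-0.04 [280. 302.]
0 [280. 248.]
0.04 [280. 186.]
0.08 [280. 117.]
[[-0.085, 0.955, 0.285, 0.379], [0.996, 0.082, 0.024, 0.052], [-0.001, 0.286, -0.958, 0.188], [0.0, 0.0, 0.0, 1.0]]
```

View pics/w2.png

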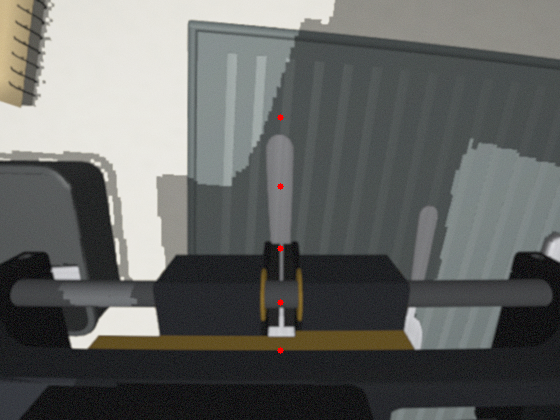

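The wrist view shows the handle still lying straight under the closed fingertips (handle at columns 267–293, fingers at row 250). The tips apparently closed above or off the metal. I'll reopen, go 2 mm lower, close in stages and watch the force.

>>> step_arm([
  [-0.3,0,0,0,0],
  [-0.3,0,0,0,0],
  [-0.3,0,0,0,0],
  [-0.3,0,0,0,0],
  [-0.3,0,0,-0.006,0],
  [-0.3,0,0,-0.006,0],
  [-0.3,0,0,-0.006,0],
])

```text
time_s: 5.3
position: [0.4573, 0.0578, 0.0115]
tcp_rot: [[-0.996, -0.086, -0.0], [-0.086, 0.996, 0.0], [0.0, 0.0, -1.0]]
force: [-0.0, -0.3, 0.8]
opening: 0.345
grasp_force: 0.0
```

>>> step_arm([
  [-1,0,0,0,0],
  [-1,0,0,0,0],
])

```text
time_s: 5.5
position: [0.4574, 0.0578, 0.0116]
tcp_rot: [[-0.996, -0.086, 0.0], [-0.086, 0.996, -0.0], [0.0, -0.0, -1.0]]
force: [-0.6, 0.1, 0.4]
opening: 0.243
grasp_force: 0.0
```

>>> step_arm([
  [-1,0,0,0,0],
  [-1,0,0,0,0],
])

```text
time_s: 5.7
position: [0.4574, 0.0578, 0.0116]
tcp_rot: [[-0.996, -0.086, 0.0], [-0.086, 0.996, -0.0], [-0.0, -0.0, -1.0]]
force: [-0.1, -0.0, -0.2]
opening: 0.073
grasp_force: 0.0
```

>>> step_arm([
  [-1,0,0,0,0],
  [-1,0,0,0,0],
  [-1,0,0,0,0],
])

```text
time_s: 6.0
position: [0.4574, 0.0578, 0.0116]
tcp_rot: [[-0.996, -0.086, 0.0], [-0.086, 0.996, -0.0], [-0.0, -0.0, -1.0]]
force: [0.9, -0.1, -0.0]
opening: 0.003
grasp_force: 0.0
```

```bash
python3 st.py
python3 - <<'E'
from rig import *
from h import *
c=capture("wrist");s=read_state();R=np.array(s["tcp_rot"]);p=np.array(s["position"])
for dx in (0,.0095):
  for dz in (.008,0,-.011,-.03,-.05):
    print(dx,dz,[proj(c,p+R[:,0]*dx+R[:,2]*dz+R[:,1]*k).round().tolist() for k in (-.015,.015)])
o=c["color"][200:350,200:360,::-1];cv2.imwrite("pics/w3.png",cv2.resize(o,None,fx=5,fy=4,interpolation=cv2.INTER_CUBIC))
E
```

```text
t 6.0 p [0.4574 0.0578 0.0116] yaw -175.08 q [  -6.7   39.   113.8   -0.    27.2 -101.7] F [ 0.9 -0.1 -0. ] op 0.2 gf 0.0
0 0.008 [[257.0, 244.0], [303.0, 244.0]]
0 0 [[257.0, 249.0], [304.0, 249.0]]
0 -0.011 [[255.0, 257.0], [305.0, 257.0]]
0 -0.03 [[252.0, 272.0], [308.0, 272.0]]
0 -0.05 [[248.0, 292.0], [311.0, 292.0]]
0.0095 0.008 [[257.0, 231.0], [303.0, 231.0]]
0.0095 0 [[256.0, 235.0], [304.0, 235.0]]
0.0095 -0.011 [[255.0, 242.0], [306.0, 242.0]]
0.0095 -0.03 [[252.0, 256.0], [308.0, 256.0]]
0.0095 -0.05 [[248.0, 275.0], [312.0, 275.0]]
```

View pics/w3.png

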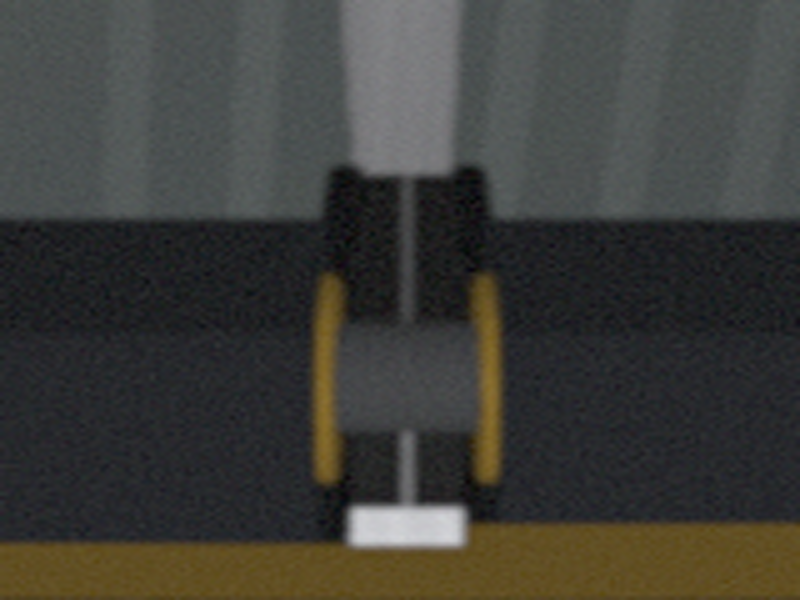

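Run:
```python
from rig import *
from h import *
w=capture("wrist");t=capture("top");s=capture("scene")
# mat corner (near-right): find via marks
for P in ([.334,-.0045,.003],[.389,.049,.008],[.4237,.1487,.006]):
    P=np.array(P);print(P,"wrist",proj(w,P).round(1),"top",proj(t,P).round(1),"scene",proj(s,P).round(1))
st=read_state();R=np.array(st["tcp_rot"]);p=np.array(st["position"])
q=proj(s,p+R[:,2]*.008);print("tip in scene",q)
u,v=q.round().astype(int);o=s["color"][max(v-60,0):v+60,max(u-80,0):u+80].copy()
for dz,cl in ((.008,(255,0,0)),(-.011,(0,255,0))):
    a=(proj(s,p+R[:,2]*dz)-[max(u-80,0),max(v-60,0)])
    cv2.circle(o,tuple(a.round().astype(int)),1,cl,-1)
a=cv2.resize(o[:,:,::-1],(800,600),interpolation=cv2.INTER_CUBIC);cv2.imwrite("pics/s1.png",a)
```

```text
[ 0.334  -0.0045  0.003 ] wrist [185.7  25.7] top [286.3 283.7] scene [239.7 254. ]
[0.389 0.049 0.008] wrist [275.1 137.1] top [267.2 261.1] scene [240.3 236.1]
[0.4237 0.1487 0.006 ] wrist [428.6 207.5] top [230.5 245.6] scene [226.7 217.8]
tip in scene [253.6212696  225.67841361]
```

View pics/s1.png

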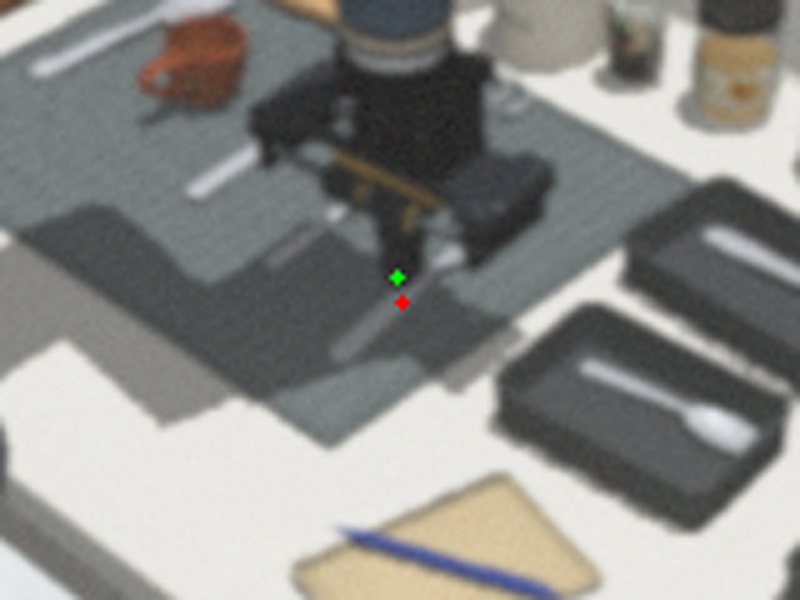

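The wrist calibration checks out: the mat corner is predicted at (186,26) and seen at (190,22). In the scene view, though, the real fingertips end near the green dot, about 12–15 mm higher than the stated tip (red). So I'll open and come down by touch.

>>> step_arm([
  [-0.3,0,0,0,0],
  [-0.3,0,0,0,0],
  [-0.3,0,0,0,0],
  [-0.3,0,0,0,0],
  [-0.3,0,0,-0.01,0],
  [-0.3,0,0,-0.02,0],
  [-0.3,0,0,-0.028,0],
  [-0.3,0,0,-0.028,0],
  [-0.3,0,0,-0.028,0],
])

```text
time_s: 7.1
position: [0.4573, 0.0578, 0.0044]
tcp_rot: [[-0.996, -0.086, -0.0], [-0.086, 0.996, 0.0], [0.0, 0.0, -1.0]]
force: [0.1, -0.6, 1.0]
opening: 0.35
grasp_force: 0.0
```

>>> step_arm([
  [-0.3,0,0,-0.005,0],
  [-0.3,0,0,-0.01,0],
  [-0.3,0,0,-0.012,0],
  [-0.3,0,0,-0.012,0],
])

```text
time_s: 7.5
position: [0.4573, 0.0578, 0.0015]
tcp_rot: [[-0.996, -0.086, -0.0], [-0.086, 0.996, 0.0], [0.0, 0.0, -1.0]]
force: [0.6, -0.1, -0.1]
opening: 0.355
grasp_force: 0.0
```

>>> step_arm([
  [-0.3,0,0,-0.005,0],
  [-0.3,0,0,-0.008,0],
  [-0.3,0,0,-0.008,0],
])

```text
time_s: 7.8
position: [0.4573, 0.0578, -0.0005]
tcp_rot: [[-0.996, -0.086, -0.0], [-0.086, 0.996, 0.0], [0.0, 0.0, -1.0]]
force: [0.8, -0.2, 0.3]
opening: 0.351
grasp_force: 0.0
```

>>> step_arm([
  [-0.3,0,0,-0.004,0],
  [-0.3,0,0,-0.006,0],
  [-0.3,0,0,-0.006,0],
])

```text
time_s: 8.1
position: [0.4573, 0.0578, -0.002]
tcp_rot: [[-0.996, -0.086, -0.0], [-0.086, 0.996, 0.0], [0.0, 0.0, -1.0]]
force: [-0.7, -0.8, -0.2]
opening: 0.35
grasp_force: 0.0
```

>>> step_arm([
  [-0.3,0,0,-0.004,0],
  [-0.3,0,0,-0.006,0],
  [-0.3,0,0,-0.006,0],
])

```text
time_s: 8.4
position: [0.4574, 0.0578, -0.0035]
tcp_rot: [[-0.996, -0.086, -0.0], [-0.086, 0.996, 0.0], [0.0, 0.0, -1.0]]
force: [0.1, -0.3, -0.2]
opening: 0.351
grasp_force: 0.0
```

>>> step_arm([
  [-0.3,0,0,-0.004,0],
  [-0.3,0,0,-0.006,0],
  [-0.3,0,0,-0.006,0],
])

```text
time_s: 8.7
position: [0.4573, 0.0578, -0.005]
tcp_rot: [[-0.996, -0.086, -0.0], [-0.086, 0.996, -0.0], [0.0, 0.0, -1.0]]
force: [0.0, 0.5, -0.1]
opening: 0.348
grasp_force: 0.0
```

>>> step_arm([
  [-0.3,0,0,-0.004,0],
  [-0.3,0,0,-0.006,0],
  [-0.3,0,0,-0.006,0],
])

```text
time_s: 9.0
position: [0.4573, 0.0578, -0.0065]
tcp_rot: [[-0.996, -0.086, -0.0], [-0.086, 0.996, 0.0], [0.0, 0.0, -1.0]]
force: [0.0, 0.1, 0.6]
opening: 0.346
grasp_force: 0.0
```

>>> step_arm([
  [-1,0,0,0,0],
  [-1,0,0,0,0],
  [-1,0,0,0,0],
  [-1,0,0,0,0],
  [-1,0,0,0,0],
  [-1,0,0,0,0],
])

```text
time_s: 9.6
position: [0.4574, 0.0578, -0.0064]
tcp_rot: [[-0.996, -0.086, 0.0], [-0.086, 0.996, -0.0], [-0.0, -0.0, -1.0]]
force: [0.7, -0.6, -0.4]
opening: 0.134
grasp_force: 30.0
```

```bash
python3 st.py Tfork
```

```text
t 9.6 p [ 0.4574  0.0578 -0.0064] yaw -175.08 q [  -6.7   41.2  114.1   -0.    24.7 -101.7] F [ 0.7 -0.6 -0.4] op 11.7 gf 29.998889565467834
need [ 0.574 -0.661  0.025 -0.544]
```

The fork is gripped at 11.7 mm with 30 N, at reported TCP z = −6.5 mm. I'll use that height from now on: lift and carry to above the fork tray.

>>> step_arm([
  [-1,0,0,0.1,0],
  [-1,0,0,0.25,0],
  [-1,0,0,0.4,0],
  [-1,0.1,-0.1,0.5,-0.04],
  [-1,0.2,-0.2,0.5,-0.09],
  [-1,0.3,-0.3,0.5,-0.13],
  [-1,0.4,-0.4,0.5,-0.18],
  [-1,0.5,-0.5,0.5,-0.22],
  [-1,0.575,-0.6,0.5,-0.27],
  [-1,0.575,-0.66,0.5,-0.31],
  [-1,0.575,-0.66,0.5,-0.36],
  [-1,0.575,-0.66,0.5,-0.4],
  [-1,0.575,-0.66,0.5,-0.45],
  [-1,0.575,-0.66,0.5,-0.5],
  [-1,0.575,-0.66,0.5,-0.544],
  [-1,0.575,-0.66,0.5,-0.544],
  [-1,0.575,-0.66,0.5,-0.544],
])

```text
time_s: 11.3
position: [0.6008, -0.1071, 0.1183]
tcp_rot: [[0.049, 0.999, -0.001], [0.999, -0.049, 0.0], [0.0, -0.001, -1.0]]
force: [0.4, 0.1, -0.9]
opening: 0.136
grasp_force: 30.0
```

```bash
python3 st.py Tfork; python3 wr.py pics/w4.png .011
```

```text
t 11.3 p [ 0.6008 -0.1071  0.1183] yaw 87.18 q [-20.6  35.5  88.9  -0.   55.7 -17.8] F [ 0.4  0.1 -0.9] op 11.8 gf 29.998858273029327
need [ 0.001 -0.001 -0.473 -0.001]
-0.08 [281. 277.]
-0.04 [281. 242.]
0 [281. 204.]
0.04 [281. 163.]
0.08 [281. 119.]
[[0.999, -0.047, -0.015, 0.605], [-0.05, -0.957, -0.286, -0.028], [-0.0, 0.286, -0.958, 0.294], [0.0, 0.0, 0.0, 1.0]]
```

View pics/w4.png

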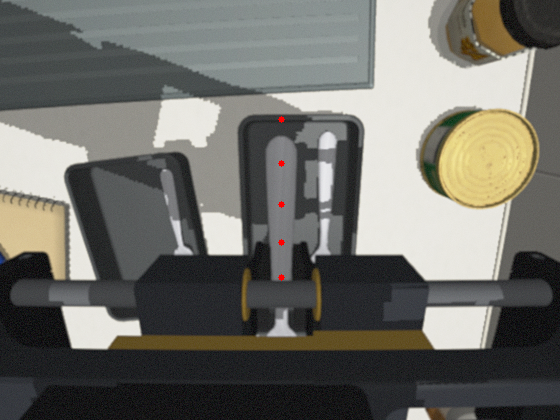

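The fork is held level and aligned (handle at column 281), inside the tray walls (240–362) beside the resident fork at 325. Lowering and releasing.

>>> step_arm([
  [-1,0,0,-0.15,0],
  [-1,0,0,-0.3,0],
  [-1,0,0,-0.4,0],
  [-1,0,0,-0.44,0],
  [-1,0,0,-0.47,0],
  [-1,0,0,-0.485,0],
  [-1,0,0,-0.493,0],
  [-1,0,0,-0.493,0],
  [-1,0,0,-0.493,0],
])

```text
time_s: 12.25
position: [0.6018, -0.1075, -0.0037]
tcp_rot: [[0.052, 0.999, 0.002], [0.999, -0.052, -0.001], [-0.001, 0.002, -1.0]]
force: [0.7, 0.6, -1.0]
opening: 0.136
grasp_force: 30.0
```

>>> step_arm([
  [-0.75,0,0,0,0],
  [-0.65,0,0,0,0],
  [-0.55,0,0,0,0],
  [-0.52,0,0,0,0],
  [-0.52,0,0,0,0],
  [-0.52,0,0,0.03,0],
  [-0.52,0,0,0.1,0],
  [-0.52,0,0,0.2,0],
  [-0.52,0,0,0.4,0],
  [-0.52,0,0,0.4,0],
])

```text
time_s: 13.25
position: [0.606, -0.1088, 0.1021]
tcp_rot: [[0.052, 0.999, 0.013], [0.999, -0.052, -0.005], [-0.004, 0.013, -1.0]]
force: [1.3, -0.4, 0.4]
opening: 0.242
grasp_force: 0.0
```

```bash
python3 st.py knife
```

```text
t 13.25 p [ 0.606  -0.1088  0.1021] yaw 87.01 q [-20.6  36.9  89.4   0.   53.  -17.6] F [ 1.3 -0.4  0.4] op 21.1 gf 0.0
need [-0.386  1.413 -0.408  0.533]
```

>>> step_arm([
  [-0.1,-0.07,0.1,0.1,0.045],
  [-0.1,-0.15,0.25,0.2,0.09],
  [-0.1,-0.22,0.4,0.2,0.135],
  [-0.1,-0.3,0.6,0.2,0.18],
  [-0.1,-0.386,0.8,0.2,0.225],
  [-0.1,-0.386,0.98,0.2,0.27],
  [-0.1,-0.386,0.98,0.2,0.315],
  [-0.1,-0.386,0.98,0.2,0.36],
  [-0.1,-0.386,0.98,0.2,0.405],
  [-0.1,-0.386,0.98,0.2,0.45],
  [-0.1,-0.386,0.98,0.2,0.495],
  [-0.1,-0.386,0.98,0.2,0.533],
  [-0.1,-0.386,0.98,0.2,0.533],
])

```text
time_s: 14.55
position: [0.5045, 0.1378, 0.1455]
tcp_rot: [[-0.999, -0.051, 0.0], [-0.051, 0.999, -0.0], [-0.0, -0.0, -1.0]]
force: [-0.5, 0.2, -0.9]
opening: 0.452
grasp_force: 0.0
```

>>> step_arm([
  [-0.1,0,0.2,0,0],
  [-0.1,0,0.4,0,0],
  [-0.1,0,0.43,0,0],
  [-0.1,0,0.43,0,0],
  [-0.1,0,0.43,0,0],
])

```text
time_s: 15.05
position: [0.5042, 0.2446, 0.1452]
tcp_rot: [[-0.999, -0.051, -0.001], [-0.051, 0.999, -0.001], [0.001, -0.001, -1.0]]
force: [-0.8, -0.1, -1.0]
opening: 0.45
grasp_force: 0.0
```

```bash
python3 st.py knife; python3 wr.py pics/w5.png .010
```

```text
t 15.05 p [0.5042 0.2446 0.1452] yaw -177.1 q [ 14.5  30.1  95.   -0.   54.9 -78.4] F [-0.8 -0.1 -1. ] op 39.1 gf 0.0
need [ 0.021 -0.001 -0.581  0.001]
-0.08 [280. 265.]
-0.04 [280. 232.]
0 [280. 197.]
0.04 [280. 159.]
0.08 [280. 118.]
[[-0.05, 0.957, 0.285, 0.426], [0.999, 0.048, 0.013, 0.241], [-0.002, 0.285, -0.958, 0.321], [0.0, 0.0, 0.0, 1.0]]
```

View pics/w5.png

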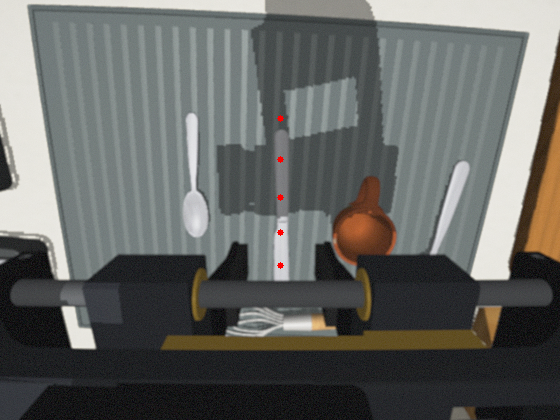

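The view shows the tool axis at column 280 on the knife handle (end at row 129), so 3–4 mm more in +x is right. The cup's near edge is at column 333. Before descending I'll check the gripper body's clearance over the cup from the earlier scene view.

Run:
```python
from h import *
from scipy.optimize import fsolve
s=dict(np.load("scene0.npz"))
for px in ((268,218.4),(276,214)):
  for dx in (-.0375,-.02,0,.02):
    f=lambda q:proj(s,np.array([.4574+dx,.0578+q[0],.0116+q[1]]))-px
    r=fsolve(f,[-.09,.05]);print(px,dx,"lateral %.3f, above TCP %.3f"%tuple(r))
```

```text
(268, 218.4) -0.0375 lateral -0.100, above TCP 0.100
(268, 218.4) -0.02 lateral -0.083, above TCP 0.081
(268, 218.4) 0 lateral -0.064, above TCP 0.058
(268, 218.4) 0.02 lateral -0.045, above TCP 0.036
(276, 214) -0.0375 lateral -0.132, above TCP 0.134
(276, 214) -0.02 lateral -0.116, above TCP 0.115
(276, 214) 0 lateral -0.098, above TCP 0.094
(276, 214) 0.02 lateral -0.080, above TCP 0.072
```

The body is roughly 80 mm or more above the TCP, so it clears the 53 mm cup top. Descending on the knife.

>>> step_arm([
  [-0.2,0.014,0,-0.15,0],
  [-0.2,0.014,0,-0.3,0],
  [-0.2,0.014,0,-0.45,0],
  [-0.2,0.014,0,-0.55,0],
  [-0.2,0.014,0,-0.59,0],
  [-0.2,0.014,0,-0.605,0],
  [-0.2,0.014,0,-0.613,0],
  [-0.2,0.014,0,-0.613,0],
  [-0.2,0.014,0,-0.613,0],
])

```text
time_s: 16.0
position: [0.5091, 0.2455, -0.0066]
tcp_rot: [[-0.999, -0.051, 0.002], [-0.051, 0.999, 0.001], [-0.002, 0.0, -1.0]]
force: [0.3, -0.3, -0.6]
opening: 0.402
grasp_force: 0.0
```

>>> step_arm([
  [-1,0,0,0,0],
  [-1,0,0,0,0],
  [-1,0,0,0,0],
  [-1,0,0,0,0],
  [-1,0,0,0,0],
  [-1,0,0,0,0],
])

```text
time_s: 16.6
position: [0.5082, 0.2454, -0.0076]
tcp_rot: [[-0.999, -0.051, 0.0], [-0.051, 0.999, 0.0], [-0.0, 0.0, -1.0]]
force: [-0.9, 0.8, 3.3]
opening: 0.157
grasp_force: 30.0
```

```bash
python3 st.py Tknife
```

```text
t 16.6 p [ 0.5082  0.2454 -0.0076] yaw -177.06 q [ 14.4  44.4  99.    0.   36.5 -78.5] F [-0.9  0.8  3.3] op 13.7 gf 29.987323880195618
need [ 0.351 -2.389  0.031 -0.526]
```

>>> step_arm([
  [-1,0,0,0.1,0],
  [-1,0,0,0.25,0],
  [-1,0,0,0.4,0],
  [-1,0,-0.1,0.55,0],
  [-1,0.05,-0.25,0.55,-0.04],
  [-1,0.1,-0.4,0.55,-0.08],
  [-1,0.15,-0.6,0.55,-0.12],
  [-1,0.2,-0.8,0.55,-0.16],
  [-1,0.2,-1,0.55,-0.2],
  [-1,0.2,-1,0.55,-0.2],
])

```text
time_s: 17.6
position: [0.5591, -0.0107, 0.1293]
tcp_rot: [[-0.834, 0.552, 0.001], [0.552, 0.834, -0.002], [-0.002, -0.001, -1.0]]
force: [-0.7, 0.8, -1.5]
opening: 0.161
grasp_force: 30.0
```

>>> step_arm([
  [-1,0.02,-0.16,0,-0.04],
  [-1,0.04,-0.32,0,-0.08],
  [-1,0.06,-0.48,0,-0.12],
  [-1,0.08,-0.64,0,-0.16],
  [-1,0.1,-0.8,0,-0.2],
  [-1,0.12,-1,0,-0.24],
  [-1,0.15,-1,0,-0.28],
  [-1,0.15,-1,0,-0.326],
  [-1,0.15,-1,0,-0.326],
])

```text
time_s: 18.5
position: [0.5953, -0.2542, 0.1288]
tcp_rot: [[0.03, 1.0, -0.001], [1.0, -0.03, 0.001], [0.001, -0.001, -1.0]]
force: [-0.6, 0.2, -1.2]
opening: 0.161
grasp_force: 30.0
```

```bash
python3 st.py Tknife
```

```text
t 18.5 p [ 0.5953 -0.2542  0.1288] yaw 88.3 q [-33.   37.2  82.7   0.   60.2 -31.3] F [-0.6  0.2 -1.2] op 14.0 gf 29.9882572889328
need [ 0.003 -0.391 -0.515 -0.001]
```

>>> step_arm([
  [-1,0.003,-0.15,0,0],
  [-1,0.003,-0.3,0,0],
  [-1,0.003,-0.39,-0.1,0],
  [-1,0.003,-0.39,-0.2,0],
  [-1,0.003,-0.39,-0.25,0],
  [-1,0.003,-0.39,-0.25,0],
  [-1,0.003,-0.39,-0.25,0],
])

```text
time_s: 19.2
position: [0.5968, -0.3512, 0.0673]
tcp_rot: [[0.028, 1.0, -0.0], [1.0, -0.028, 0.0], [0.0, -0.0, -1.0]]
force: [1.0, 0.4, -0.7]
opening: 0.157
grasp_force: 30.0
```

```bash
python3 st.py Tknife; python3 wr.py pics/w6.png .038
```

```text
t 19.2 p [ 0.5968 -0.3512  0.0673] yaw 88.4 q [-39.7  44.7  77.6   0.   57.7 -38.1] F [ 1.   0.4 -0.7] op 13.6 gf 29.986428022384644
need [-0.003 -0.003 -0.269 -0.001]
-0.08 [282. 327.]
-0.04 [282. 283.]
0 [282. 234.]
0.04 [282. 180.]
0.08 [282. 119.]
[[1.0, -0.027, -0.008, 0.599], [-0.028, -0.958, -0.286, -0.272], [0.0, 0.286, -0.958, 0.243], [0.0, 0.0, 0.0, 1.0]]
```

View pics/w6.png

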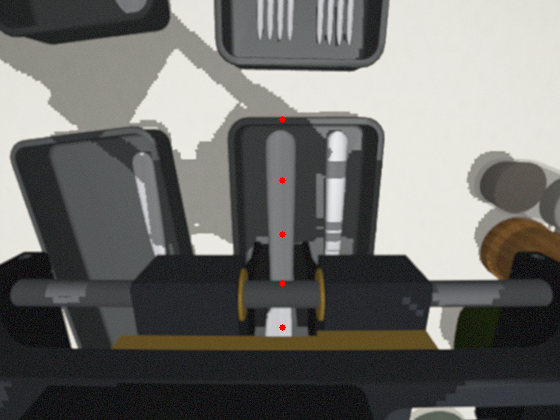

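```bash
cat > px.py <<'E'
from h import *
from scipy.optimize import fsolve
def w(c,px,z): 
    r=fsolve(lambda q:proj(c,np.array([q[0],q[1],z]))-px,[c["pose"][0,3],c["pose"][1,3]]);return r.round(4)
E
python3 - <<'E'
from px import *
c=dict(np.load("w.npz"))
print("held end",w(c,(281,130),.080),"rim outer",w(c,(281,118),.038),"res end",w(c,(338,131),.010))
E
```

```text
held end [ 0.5988 -0.2772] rim outer [ 0.599  -0.2709] res end [ 0.6415 -0.2813]
```

The fork tray (top) now shows both forks side by side, tines together. The held knife's handle end is about 3 mm from the tray's inner end wall and the blade end about 8 mm from the other, so I'll shift 2.5 mm towards −y and lay it in.

>>> step_arm([
  [-1,0,-0.01,0,0],
  [-1,0,-0.01,-0.1,0],
  [-1,0,-0.01,-0.17,0],
  [-1,0,-0.01,-0.22,0],
  [-1,0,-0.01,-0.26,0],
  [-1,0,-0.01,-0.28,0],
  [-1,0,-0.01,-0.293,0],
  [-1,0,-0.01,-0.293,0],
  [-1,0,-0.01,-0.293,0],
])

```text
time_s: 20.15
position: [0.5968, -0.3551, -0.0056]
tcp_rot: [[0.03, 1.0, 0.001], [1.0, -0.03, -0.001], [-0.001, 0.001, -1.0]]
force: [-0.6, 0.9, -0.5]
opening: 0.159
grasp_force: 30.0
```

>>> step_arm([
  [-0.7,0,0,0,0],
  [-0.6,0,0,0,0],
  [-0.5,0,0,0,0],
  [-0.48,0,0,0,0],
  [-0.48,0,0,0,0],
  [-0.48,0,0,0.03,0],
  [-0.48,0,0,0.1,0],
  [-0.48,0,0,0.25,0],
  [-0.48,0,0,0.45,0],
  [-0.48,0,0,0.6,0],
  [-0.48,0,0,0.6,0],
])

```text
time_s: 21.25
position: [0.6006, -0.358, 0.1533]
tcp_rot: [[0.03, 0.999, 0.013], [0.999, -0.03, -0.01], [-0.01, 0.013, -1.0]]
force: [0.0, -0.2, 0.6]
opening: 0.258
grasp_force: 0.0
```

```bash
python3 st.py tea
```

```text
t 21.25 p [ 0.6006 -0.358   0.1533] yaw 88.27 q [-39.9  39.   74.2   0.   65.9 -38.2] F [ 0.  -0.2  0.6] op 22.5 gf 0.0
need [-0.508  2.034 -0.613  0.521]
```

>>> step_arm([
  [-0.1,-0.07,0.18,0,0.045],
  [-0.1,-0.14,0.36,0,0.09],
  [-0.1,-0.22,0.54,0,0.135],
  [-0.1,-0.3,0.72,0,0.18],
  [-0.1,-0.36,0.9,0,0.225],
  [-0.1,-0.4,1,0,0.27],
  [-0.1,-0.4,1,0,0.27],
])

```text
time_s: 21.95
position: [0.4933, -0.1007, 0.1442]
tcp_rot: [[-0.733, 0.68, -0.004], [0.68, 0.733, 0.002], [0.004, -0.001, -1.0]]
force: [0.1, 0.1, -0.7]
opening: 0.449
grasp_force: 0.0
```

>>> step_arm([
  [-0.1,-0.04,0.18,0,0.045],
  [-0.1,-0.08,0.36,0,0.09],
  [-0.1,-0.1,0.54,0,0.135],
  [-0.1,-0.1,0.72,0,0.18],
  [-0.1,-0.1,0.9,0,0.225],
  [-0.1,-0.1,1,0,0.25],
  [-0.1,-0.1,1,0,0.25],
  [-0.1,-0.1,1,0,0.25],
])

```text
time_s: 22.75
position: [0.4723, 0.1449, 0.1441]
tcp_rot: [[-1.0, -0.032, 0.001], [-0.032, 1.0, -0.001], [-0.001, -0.001, -1.0]]
force: [0.0, -0.9, 0.8]
opening: 0.45
grasp_force: 0.0
```

```bash
python3 st.py tea
```

```text
t 22.75 p [0.4723 0.1449 0.1441] yaw -178.19 q [  4.1  25.8 104.5  -0.   49.7 -87.7] F [ 0.  -0.9  0.8] op 39.2 gf 0.0
need [ 0.006  0.022 -0.577  0.001]
```

>>> step_arm([
  [-0.1,0.006,0.022,-0.15,0],
  [-0.1,0.006,0.022,-0.3,0],
  [-0.1,0.006,0.022,-0.45,0],
  [-0.1,0.006,0.022,-0.55,0],
  [-0.1,0.006,0.022,-0.59,0],
  [-0.1,0.006,0.022,-0.6,0],
  [-0.1,0.006,0.022,-0.604,0],
  [-0.1,0.006,0.022,-0.604,0],
  [-1,0.006,0.022,-0.604,0],
  [-1,0.006,0.022,-0.604,0],
  [-1,0.006,0.022,-0.604,0],
  [-1,0.006,0.022,-0.604,0],
  [-1,0.006,0.022,-0.604,0],
  [-1,0.006,0.022,-0.604,0],
  [-1,0.006,0.022,-0.604,0],
])

```text
time_s: 24.25
position: [0.4729, 0.1508, -0.007]
tcp_rot: [[-0.999, -0.033, 0.0], [-0.033, 0.999, 0.0], [-0.0, 0.0, -1.0]]
force: [0.2, 0.7, 3.2]
opening: 0.089
grasp_force: 30.0
```

```bash
python3 st.py Ttea
```

```text
t 24.25 p [ 0.4729  0.1508 -0.007 ] yaw -178.14 q [  4.8  42.1 109.    0.   28.9 -87.1] F [0.2 0.7 3.2] op 7.8 gf 29.994458556175232
need [-0.084 -1.089  0.028 -0.485]
```

>>> step_arm([
  [-1,0,0,0.1,0],
  [-1,0,0,0.25,0],
  [-1,0,0,0.4,0],
  [-1,0,-0.1,0.5,-0.04],
  [-1,-0.02,-0.25,0.5,-0.08],
  [-1,-0.04,-0.4,0.5,-0.12],
  [-1,-0.06,-0.55,0.5,-0.16],
  [-1,-0.08,-0.7,0.5,-0.2],
  [-1,-0.084,-0.85,0.5,-0.245],
  [-1,-0.084,-1,0.5,-0.29],
  [-1,-0.084,-1,0.5,-0.335],
  [-1,-0.084,-1,0.5,-0.38],
  [-1,-0.084,-1,0.5,-0.42],
  [-1,-0.084,-1,0.5,-0.46],
  [-1,-0.084,-1,0.5,-0.485],
  [-1,-0.084,-1,0.5,-0.485],
])

```text
time_s: 25.85
position: [0.4516, -0.0991, 0.1177]
tcp_rot: [[-0.08, 0.997, -0.001], [0.997, 0.08, 0.0], [0.0, -0.001, -1.0]]
force: [-0.5, 0.9, 0.3]
opening: 0.098
grasp_force: 30.0
```

>>> step_arm([
  [-1,0,-0.09,-0.05,0],
  [-1,0,-0.09,-0.15,0],
  [-1,0,-0.09,-0.2,0],
  [-1,0,-0.09,-0.2,0],
  [-1,0,-0.09,-0.2,0],
])

```text
time_s: 26.35
position: [0.4518, -0.1216, 0.0678]
tcp_rot: [[-0.081, 0.997, -0.001], [0.997, 0.081, 0.0], [0.0, -0.001, -1.0]]
force: [0.1, -0.3, 0.9]
opening: 0.096
grasp_force: 30.0
```

```bash
python3 st.py Ttea; python3 wr.py pics/w7.png .038
```

```text
t 26.35 p [ 0.4518 -0.1216  0.0678] yaw 94.62 q [-28.8  32.4 111.4  -0.   36.2 -33.4] F [ 0.1 -0.3  0.9] op 8.4 gf 29.993539452552795
need [ 0.001  0.001 -0.271 -0.   ]
-0.08 [282. 326.]
-0.04 [282. 282.]
0 [282. 233.]
0.04 [282. 179.]
0.08 [282. 119.]
[[0.997, 0.077, 0.023, 0.445], [0.08, -0.955, -0.285, -0.043], [-0.0, 0.286, -0.958, 0.243], [0.0, 0.0, 0.0, 1.0]]
```

View pics/w7.png

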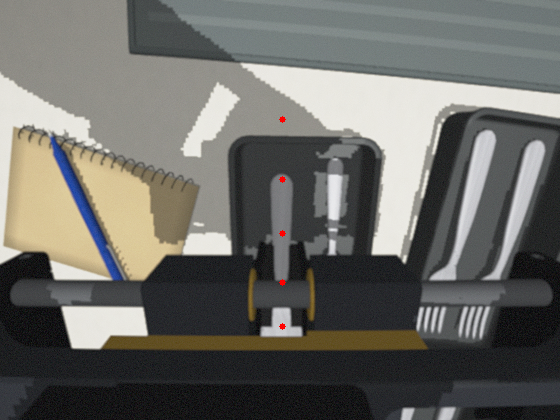

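Run:
```python
from px import *
c=dict(np.load("w.npz"))
print("held end",w(c,(282,176),.081),"rim outer",w(c,(285,137),.038),"res end",w(c,(335,159),.008))
```

```text
held end [ 0.4483 -0.072 ] rim outer [ 0.449  -0.0535] res end [ 0.4896 -0.0686]
```

Both forks lie parallel at right, and the teaspoon is level and beside its mate. Its bowl end is only 5 mm from the far wall, so I'll shift 5 mm towards +y and lay it in.

>>> step_arm([
  [-1,0,0.02,0,0],
  [-1,0,0.02,-0.1,0],
  [-1,0,0.02,-0.17,0],
  [-1,0,0.02,-0.22,0],
  [-1,0,0.02,-0.26,0],
  [-1,0,0.02,-0.28,0],
  [-1,0,0.02,-0.294,0],
  [-1,0,0.02,-0.294,0],
  [-1,0,0.02,-0.294,0],
])

```text
time_s: 27.3
position: [0.4522, -0.1168, -0.0053]
tcp_rot: [[-0.08, 0.997, 0.001], [0.997, 0.08, -0.0], [-0.0, 0.001, -1.0]]
force: [0.0, 0.3, -0.4]
opening: 0.097
grasp_force: 30.0
```

>>> step_arm([
  [-0.75,0,0,0,0],
  [-0.65,0,0,0,0],
  [-0.58,0,0,0,0],
  [-0.55,0,0,0,0],
  [-0.55,0,0,0,0],
  [-0.55,0,0,0.03,0],
  [-0.55,0,0,0.1,0],
  [-0.55,0,0,0.25,0],
  [-0.55,0,0,0.45,0],
  [-0.55,0,0,0.6,0],
  [-0.55,0,0,0.6,0],
])

```text
time_s: 28.4
position: [0.4551, -0.1182, 0.1494]
tcp_rot: [[-0.08, 0.997, 0.01], [0.997, 0.08, -0.005], [-0.006, 0.01, -1.0]]
force: [0.8, -0.7, -0.3]
opening: 0.221
grasp_force: 0.0
```

```bash
python3 st.py spoon
```

```text
t 28.4 p [ 0.4551 -0.1182  0.1494] yaw 94.58 q [-28.2  23.5 107.9   0.   47.9 -32.8] F [ 0.8 -0.7 -0.3] op 19.2 gf 0.0
need [ 0.284  2.161 -0.598  0.427]
```

>>> step_arm([
  [-0.2,0.02,0.18,0,0.04],
  [-0.2,0.05,0.36,0,0.08],
  [-0.2,0.1,0.54,0,0.12],
  [-0.2,0.15,0.72,0,0.16],
  [-0.2,0.2,0.9,0,0.2],
  [-0.2,0.28,1,0,0.24],
  [-0.2,0.28,1,0,0.24],
])

```text
time_s: 29.1
position: [0.5239, 0.1365, 0.144]
tcp_rot: [[-0.744, 0.668, 0.003], [0.668, 0.744, 0.001], [-0.002, 0.003, -1.0]]
force: [-0.2, 0.1, 0.1]
opening: 0.395
grasp_force: 0.0
```

>>> step_arm([
  [-0.2,0,0.18,0,0.04],
  [-0.2,0,0.36,0,0.08],
  [-0.2,0,0.54,0,0.12],
  [-0.2,0,0.72,0,0.16],
  [-0.2,0,0.9,0,0.187],
  [-0.2,0,1,0,0.187],
  [-0.2,0,1,0,0.187],
])

```text
time_s: 29.8
position: [0.5209, 0.3855, 0.1434]
tcp_rot: [[-0.989, 0.147, -0.001], [0.147, 0.989, 0.0], [0.001, 0.0, -1.0]]
force: [0.2, -0.0, 0.3]
opening: 0.403
grasp_force: 0.0
```

>>> step_arm([
  [-0.2,0,0.161,0,0],
  [-0.2,0,0.161,0,0],
  [-0.2,0,0.161,0,0],
])

```text
time_s: 30.1
position: [0.5213, 0.4219, 0.1435]
tcp_rot: [[-0.989, 0.15, -0.002], [0.15, 0.989, -0.002], [0.001, -0.002, -1.0]]
force: [0.1, -1.0, 0.3]
opening: 0.402
grasp_force: 0.0
```

```bash
python3 st.py spoon; python3 wr.py pics/w8.png .012
```

```text
t 30.1 p [0.5213 0.4219 0.1435] yaw 171.4 q [ 29.5  37.9  78.3  -0.1  63.9 -51.9] F [ 0.1 -1.   0.3] op 35.0 gf 0.0
need [ 0.019  0.    -0.574  0.001]
-0.08 [280. 267.]
-0.04 [280. 233.]
0 [280. 198.]
0.04 [280. 160.]
0.08 [280. 119.]
[[0.15, 0.948, 0.281, 0.444], [0.989, -0.143, -0.046, 0.435], [-0.003, 0.285, -0.959, 0.319], [0.0, 0.0, 0.0, 1.0]]
```

View pics/w8.png

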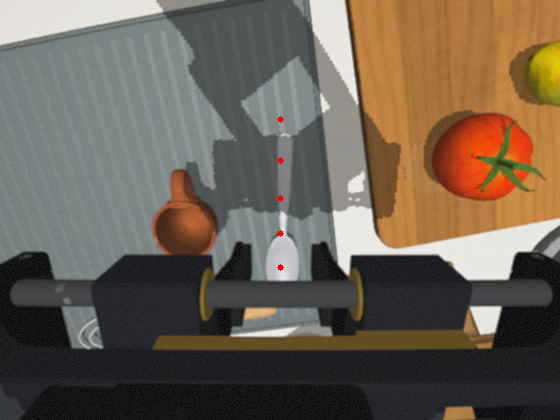

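The axis at column 280 is on the spoon handle (283–285, end at row 136). The cup edge at column 215 and the tomato at 432 are clear. I'll shift 4 mm in x and 2 mm in y and grasp.

>>> step_arm([
  [-0.2,0.016,0.008,-0.15,0],
  [-0.2,0.016,0.008,-0.3,0],
  [-0.2,0.016,0.008,-0.45,0],
  [-0.2,0.016,0.008,-0.55,0],
  [-0.2,0.016,0.008,-0.585,0],
  [-0.2,0.016,0.008,-0.596,0],
  [-0.2,0.016,0.008,-0.6,0],
  [-0.2,0.016,0.008,-0.6,0],
  [-1,0.016,0.008,-0.6,0],
  [-1,0.016,0.008,-0.6,0],
  [-1,0.016,0.008,-0.6,0],
  [-1,0.016,0.008,-0.6,0],
  [-1,0.016,0.008,-0.6,0],
  [-1,0.016,0.008,-0.6,0],
])

```text
time_s: 31.55
position: [0.526, 0.4256, -0.0052]
tcp_rot: [[-0.989, 0.149, 0.0], [0.149, 0.989, 0.0], [-0.0, 0.0, -1.0]]
force: [-0.8, -1.4, 2.7]
opening: 0.137
grasp_force: 29.8
```

```bash
python3 st.py Tspoon
```

```text
t 31.55 p [ 0.526   0.4256 -0.0052] yaw 171.41 q [ 29.5  49.4  81.6   0.   49.  -51.9] F [-0.8 -1.4  2.7] op 11.9 gf 29.83874201774597
need [-0.3   -3.156  0.021 -0.428]
```

>>> step_arm([
  [-1,0,0,0.1,0],
  [-1,0,0,0.25,0],
  [-1,0,0,0.4,0],
  [-1,0,0,0.55,0],
  [-1,0,-0.15,0.6,0],
  [-1,0,-0.32,0.6,0],
  [-1,0,-0.49,0.6,0],
  [-1,0,-0.66,0.6,0],
  [-1,0,-0.83,0.6,0],
  [-1,0,-1,0.6,0],
  [-1,0,-1,0.6,0],
])

```text
time_s: 32.65
position: [0.5256, 0.171, 0.144]
tcp_rot: [[-0.988, 0.154, -0.002], [0.154, 0.988, -0.002], [0.001, -0.002, -1.0]]
force: [0.0, 0.8, -0.7]
opening: 0.134
grasp_force: 29.8
```

>>> step_arm([
  [-1,-0.05,-0.17,0,-0.04],
  [-1,-0.1,-0.34,0,-0.08],
  [-1,-0.15,-0.51,0,-0.12],
  [-1,-0.2,-0.68,0,-0.16],
  [-1,-0.25,-0.85,0,-0.2],
  [-1,-0.3,-1,0,-0.24],
  [-1,-0.3,-1,0,-0.24],
])

```text
time_s: 33.35
position: [0.4507, -0.0778, 0.1443]
tcp_rot: [[-0.613, 0.79, 0.0], [0.79, 0.613, -0.001], [-0.001, -0.0, -1.0]]
force: [0.3, 1.1, -0.3]
opening: 0.14
grasp_force: 29.8
```

>>> step_arm([
  [-1,0,-0.17,0,-0.04],
  [-1,0,-0.34,0,-0.08],
  [-1,0,-0.51,0,-0.12],
  [-1,0,-0.68,0,-0.16],
  [-1,0,-0.85,0,-0.188],
  [-1,0,-1,0,-0.188],
  [-1,0,-1,0,-0.188],
])

```text
time_s: 34.05
position: [0.4532, -0.3295, 0.1446]
tcp_rot: [[-0.074, 0.997, 0.004], [0.997, 0.074, -0.005], [-0.005, 0.003, -1.0]]
force: [-0.1, 0.0, 0.1]
opening: 0.14
grasp_force: 29.8
```

>>> step_arm([
  [-1,0,-0.156,-0.1,0],
  [-1,0,-0.156,-0.2,0],
  [-1,0,-0.156,-0.3,0],
  [-1,0,-0.156,-0.3,0],
  [-1,0,-0.156,-0.3,0],
])

```text
time_s: 34.55
position: [0.4515, -0.3619, 0.0691]
tcp_rot: [[-0.078, 0.997, -0.001], [0.997, 0.078, 0.002], [0.002, -0.001, -1.0]]
force: [-0.2, 0.8, -0.1]
opening: 0.138
grasp_force: 29.8
```

```bash
python3 st.py Tspoon; python3 wr.py pics/w9.png .038
```

```text
t 34.55 p [ 0.4515 -0.3619  0.0691] yaw 94.49 q [-49.8  37.8  95.3   0.   47.  -54.3] F [-0.2  0.8 -0.1] op 12.0 gf 29.848062694072723
need [-0.002 -0.007 -0.276 -0.001]
-0.08 [282. 326.]
-0.04 [282. 282.]
0 [282. 233.]
0.04 [282. 180.]
0.08 [282. 120.]
[[0.997, 0.075, 0.022, 0.445], [0.078, -0.956, -0.284, -0.283], [-0.0, 0.285, -0.959, 0.245], [0.0, 0.0, 0.0, 1.0]]
```

View pics/w9.png

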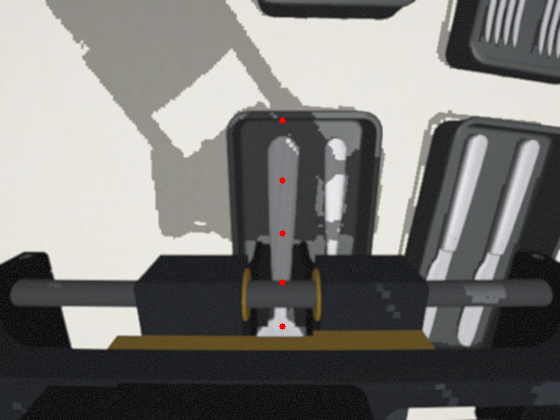

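The spoon is level beside its mate with about 12 mm clearance at each end. Both knives lie parallel at right. Laying it in.

>>> step_arm([
  [-1,0,0,-0.08,0],
  [-1,0,0,-0.16,0],
  [-1,0,0,-0.22,0],
  [-1,0,0,-0.26,0],
  [-1,0,0,-0.28,0],
  [-1,0,0,-0.29,0],
  [-1,0,0,-0.295,0],
  [-1,0,0,-0.295,0],
  [-1,0,0,-0.295,0],
])

```text
time_s: 35.5
position: [0.4511, -0.3638, -0.0039]
tcp_rot: [[-0.076, 0.997, 0.001], [0.997, 0.076, -0.001], [-0.001, 0.001, -1.0]]
force: [-0.5, 0.3, -0.7]
opening: 0.14
grasp_force: 29.8
```

>>> step_arm([
  [-0.75,0,0,0,0],
  [-0.65,0,0,0,0],
  [-0.55,0,0,0,0],
  [-0.5,0,0,0,0],
  [-0.5,0,0,0,0],
  [-0.5,0,0,0.03,0],
  [-0.5,0,0,0.1,0],
  [-0.5,0,0,0.25,0],
  [-0.5,0,0,0.45,0],
  [-0.5,0,0,0.6,0],
  [-0.5,0,0,0.7,0],
])

```text
time_s: 36.6
position: [0.4517, -0.3644, 0.1745]
tcp_rot: [[-0.076, 0.997, 0.003], [0.997, 0.077, -0.004], [-0.004, 0.003, -1.0]]
force: [1.1, -0.3, 0.1]
opening: 0.251
grasp_force: 0.0
```

>>> step_arm([
  [-0.5,-0.15,-0.15,0.1,0],
  [-0.5,-0.3,-0.3,0.1,0],
  [-0.5,-0.45,-0.45,0.1,0],
  [-0.5,-0.6,-0.6,0.1,0],
  [-0.5,-0.7,-0.75,0.1,0],
  [-0.5,-0.7,-0.9,0.1,0],
  [-0.5,-0.7,-0.9,0.1,0],
  [-0.5,-0.7,-0.9,0.1,0],
])

```text
time_s: 37.4
position: [0.2751, -0.5889, 0.1955]
tcp_rot: [[-0.075, 0.997, 0.0], [0.997, 0.075, 0.001], [0.001, 0.0, -1.0]]
force: [-0.4, 1.0, -0.7]
opening: 0.251
grasp_force: 0.0
```

```bash
python3 st.py
python3 - <<'E'
from rig import *
from h import *
c=capture("top");o=ortho(c,.33,.75,-.55,.5,.010,.0014)
cv2.imwrite("pics/end.png",o[:,:,::-1])
t=ortho(c,.33,.75,-.55,.03,.010,.00075);hsv=cv2.cvtColor(t,cv2.COLOR_RGB2HSV)
k,l,st,ce=cv2.connectedComponentsWithStats(((hsv[...,2]>135)&(hsv[...,1]<60)).astype(np.uint8))
F=dict(knife=(.6115,-.3779,-91.8,.195,.072),fork=(.6157,-.1313,-93,.182,.068),spoon=(.4685,-.384,-85.6,.18,.068),tea=(.469,-.136,-85.4,.132,.05))
for i in range(1,k):
    if not 1500<st[i,4]<12000: continue
    v,u=np.nonzero(l==i);w=np.c_[.75-v*.00075,.03-u*.00075];g=w.mean(0)
    n,(X,Y,a,L,e)=min(F.items(),key=lambda f:np.hypot(g[0]-f[1][0],g[1]-f[1][1]));a=np.radians(a);R=np.array([[np.cos(a),np.sin(a)],[-np.sin(a),np.cos(a)]])
    q=(w-[X,Y])@R.T;m=q.mean(0);V=np.linalg.svd(q-m,full_matrices=False)[2][0]
    print(n,"x %.3f..%.3f y %.3f ang %.1f origin x %.3f"%(q[:,0].min(),q[:,0].max(),m[1],np.degrees(np.arctan(V[1]/V[0])),q[:,0].min()+e))
E
```

```text
t 37.4 p [ 0.2751 -0.5889  0.1955] yaw 94.27 q [-74.8  33.   79.    0.   68.  -79.1] F [-0.4  1.  -0.7] op 21.9 gf 0.0
fork x -0.092..0.092 y 0.027 ang -0.4 origin x -0.024
knife x -0.097..0.099 y 0.027 ang -0.5 origin x -0.025
fork x -0.095..0.090 y -0.015 ang -0.2 origin x -0.027
knife x -0.096..0.100 y -0.016 ang -0.8 origin x -0.024
spoon x -0.092..0.094 y 0.028 ang 0.1 origin x -0.024
tea x -0.068..0.068 y 0.028 ang -1.0 origin x -0.018
tea x -0.076..0.066 y -0.014 ang 1.4 origin x -0.026
spoon x -0.095..0.092 y -0.015 ang -0.8 origin x -0.027
```

View pics/end.png

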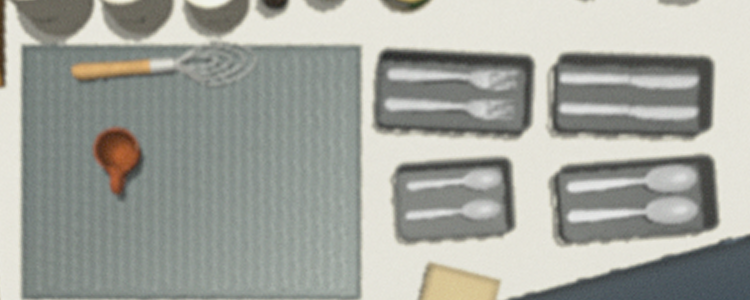

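I've now viewed 15 pictures, one over the limit of 14, so I'll view no more. The last one shows all four pairs lying parallel and the cup in place. The teaspoon's apparent length (142 mm instead of 132) needs a numeric check.

Run:
```python
from rig import *
from h import *
c=capture("top");a=np.radians(-85.4);X=np.array([np.cos(a),np.sin(a)]);Y=np.array([-X[1],X[0]])
xs=np.arange(-.08,.075,.004)
for y in (.027,-.012,-.014,-.016,-.032):
    P=np.array([np.r_[np.array([.469,-.136])+X*x+Y*y,.01] for x in xs]);p=proj(c,P).astype(np.float32)
    print(y,cv2.remap(cv2.cvtColor(c["color"],cv2.COLOR_RGB2GRAY),p[:,None,0],p[:,None,1],1).ravel().tolist())
c0=dict(np.load("top0.npz"))
for n,k in (("0",c0),("1",c)):
    o=ortho(k,.45,.62,.28,.39,.03,.001).astype(int);m=(o[...,0]>o[...,2]+50);v,u=np.nonzero(m);print("cup",(.62-v.mean()*.001).round(4),(.39-u.mean()*.001).round(4),m.sum())
```

```text
0.027 [121, 123, 129, 135, 181, 212, 216, 215, 215, 215, 213, 213, 213, 216, 215, 218, 216, 210, 208, 205, 207, 213, 211, 207, 208, 199, 197, 195, 198, 198, 210, 219, 219, 213, 201, 190, 177, 141, 85]
-0.012 [120, 125, 139, 174, 202, 205, 208, 205, 206, 203, 205, 207, 205, 203, 207, 207, 203, 197, 192, 183, 180, 172, 176, 194, 199, 197, 195, 197, 203, 210, 214, 215, 208, 196, 187, 175, 149, 118, 81]
-0.014 [118, 130, 147, 190, 217, 217, 218, 214, 216, 215, 215, 217, 215, 215, 219, 218, 218, 213, 209, 199, 191, 183, 187, 199, 199, 197, 192, 199, 205, 214, 218, 218, 212, 196, 189, 180, 150, 119, 81]
-0.016 [118, 131, 149, 193, 218, 218, 219, 215, 215, 215, 216, 217, 214, 213, 215, 214, 214, 212, 209, 198, 184, 179, 183, 198, 198, 195, 194, 201, 204, 215, 219, 217, 212, 199, 189, 178, 146, 119, 81]
-0.032 [118, 130, 137, 134, 136, 133, 134, 137, 134, 134, 135, 135, 131, 134, 133, 135, 133, 133, 132, 130, 134, 133, 132, 129, 129, 127, 126, 126, 130, 130, 130, 131, 130, 134, 137, 133, 134, 109, 77]
cup 0.5288 0.3309 3373
cup 0.529 0.331 3424
```

The teaspoon spans −69 to +62 mm, its true length, so it lies flat, and the cup hasn't moved. Handing in.

```bash
python3 -c "
from rig import *
print(hand_in())"
```

```text
the job is handed in; nothing more can be done
None
```

I handed the job in at about 37.5 s: in the last top-camera check all four pieces lay in their own trays beside their mates, pointing the same way, with the cup unmoved; no verdict came back, and I viewed 15 pictures, one over the 14 allowed.

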